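# Bring the yellow reagent round to the front of the carousel

## Robot

A 6-joint arm with a two-finger parallel gripper is mounted at the origin on the work surface. World frame = base frame: x ahead of the robot, y to its left, z up, the work surface at z = 0. Lengths are in mm, angles in degrees, forces in N, time in s.
With the tool pointing down it reaches from about 350 to 975 mm from the base axis. Payload 17.4 kg.
Tool frame: the origin (TCP) lies at the very end of the fingers, on their centre line; the grasp point (between the pads) lies 19 mm behind it; z points along the fingers, y is the direction in which the jaws open and shut (so a half turn about z gives the same grasp; the last joint's range is limited). The gripper opens to 85 mm and grips with 20 to 120 N. Pads are 22 mm wide; open, the fingers measure 114 mm over their backs; the gripper's body (76 mm by 85 mm) begins 54 mm behind the grasp point. The pads swing forward as they close: fully open they stand 13 mm farther back than shut.
Start: joints at [69.97, 6.646, 82.598, -0, 90.757, -2.166], TCP at [207.079, 642.457, 231.303] pointing down, gripper open.
Joint ranges: [-162.19, 162.19], [-47.58, 125.68], [4.15, 143.07], [-65.23, 245.23], [0.69, 171.88], [-170.13, 170.13]. Speed limits (degrees/s): [108.29, 108.29, 127.2, 180, 180, 180].

## Interface

Orientations are given as a 3x3 rotation matrix whose columns are the frame's x, y, z axes.
In Python, from cell import robot, viewer gives the robot as it stands.
- The arm moves only by the tool carry_out, never from a script. Its argument "steps" is a list that holds one entry, the list of rows, each a list of 6 numbers: the shift along the tool's x, y, z scaled (see below), then the turn, a rotation vector about the tool's x, y, z scaled (see below). In form: [[[x, y, z, rx, ry, rz], ...]]. A call has 1 to 12 rows; each row shifts and turns the commanded pose from where the row before left it, along the tool's axes as they then stand; what a row does not reach is not made up. The controller multiplies each number of a shift by 50 mm and each number of a turn by 4 degrees. A row lasts 1/8 s, in which the tool goes at most 62.5 mm and 10.7 degrees, less where a joint would pass 70% of its speed; a pose out of reach is approached as far as the arm can. A call with a number of a shift or a turn outside -1 to 1 is refused whole. A call with a gripper value outside its range is refused whole. "hand" is the opening, from 0 (shut) to 1 (fully open), set as the call begins (left out, the last holds). The fingers move at their own pace and stop on an object; "squeeze" is the grip in N (left out, the last holds). Time passes only in rows, so rows that do not move let the fingers close. It gives the time, the measured TCP pose, the force and the opening at its end, in the units of the state.
- robot.sense(): the state, without advancing time (a new reading comes with each control period).
- viewer.camera(name): name is "scene" or "top" or "wrist"; returns a dict with "image" (384x512x3 uint8, red, green, blue), "fx", "fy", "cx", "cy" (pixels), "origin" and "orientation" of the camera in the world. Camera axes: x right, y up, looking along -z (the intrinsics and any distortion apply to the point x, -y, -z); pixel columns grow to the right and rows downward; lengths in mm; the calibration is good to about 2 mm. The wrist camera is an equidistant fisheye: a pixel r from the principal point sees the ray r / f radians off the axis. A picture is of the moment at which its call begins. There is no depth.
- robot.job_done(): hands the job in, once; it reports no verdict.
The state is a dict: "t": time; "q": joint angles; "dq": joint speeds; "joint_torque": joint torques, N m; "position": TCP position; "eef_rot": TCP orientation; "contact_force": force on the tool from outside, world axes, zero at the start; "moment": the same for the moment, N m; "width": opening from 0.0 (shut) to 1.0 (fully open).
Only numpy, scipy, OpenCV 4.12 (cv2) and the standard library are available. Lean on these libraries where they do the work, as an engineer would, in place of code of your own. Each camera call takes 0.05 s, during which the arm holds its last target.

## Task

Bring the yellow-capped reagent bottle round to the front of the carousel, the side where the black spotting tile lies, so that it stands squarely facing the middle of the tile. Turn the carousel gently by pushing its rim, or a divider near the rim, with your fingertips; do not push, grip or lift any of the bottles, and leave them standing in their sockets. Leave the tile and the other things on the bench where they are.

Things in the scene. Friction and masses are not known exactly. Their poses are not given: they have to be found in the camera images.
- carousel_base: fixed black foot of the reagent carousel, a disc 210 mm across and 12 mm high, hidden under the tray. Origin: on the carousel's vertical turning axis, at bench height (z = 0). Its -x axis points to the carousel's front, towards the middle of the spotting tile. It does not turn. The tray on it turns either way without end, with light bearing friction (0.03 N m, 0.2 N at the rim), and stops soon when left
- front_place (a point): the front of the carousel: the point on the foot's -x axis, 78 mm from the turning axis, at the height of the tray's floor (24 mm above the bench). It does not turn; the yellow bottle must come to stand here
- tray: turning tray: grey disc, radius 140 mm, 10 mm thick, upper face 24 mm above the bench. Origin: on the turning axis, at its underside, 14 mm above the bench. Six bays at 0, 60, .. 300 degrees from its x axis, each with a round blue socket centred 78 mm from the axis, outer radius 24.5 mm, 10 mm high; one is empty. Outside the sockets the rim is flat. A blue dome, radius 24 mm, 70 mm above the bench, covers the axis
- divider_end (a point): top of the outer end of the divider at 150 degrees from the tray's x axis, 138 mm from the turning axis, 64 mm above the bench; it turns with the tray. Six such blue upright dividers, 4 mm thick, run radially from 20 to 138 mm from the axis, 40 mm high above the tray's floor, at 30, 90, 150, 210, 270 and 330 degrees
- yellow_bottle: the wanted reagent: white plastic dropper bottle with yellow cap and yellow label band, 37 mm across, 78 mm high, about 55 g, standing loose with 3 mm play in the socket at 180 degrees of the tray (on the tray's -x axis); its top is 102 mm above the bench. Origin: centre of its underside
- blue_bottle: dropper bottle with a blue cap and label band, same shape and size as the yellow one; origin: centre of its underside
- red_bottle: dropper bottle with a red cap and label band, same shape and size as the yellow one; origin: centre of its underside
- green_bottle: dropper bottle with a green cap and label band, same shape and size as the yellow one; origin: centre of its underside
- white_bottle: dropper bottle with a white cap and label band, same shape and size as the yellow one; origin: centre of its underside
- spotting_tile: loose black spotting tile with twelve grey-ringed wells, 90 x 115 x 10 mm, 0.28 kg, lying in front of the carousel, its long side towards it; origin: centre of its underside, about 210 mm from the turning axis
- beaker: loose glass beaker, 68 mm across, 90 mm high; origin: centre of its underside
- petri_dish: loose closed petri dish with amber filling, 93 mm across, 15 mm high; origin: centre of its underside
- iron_mass: loose dark hexagonal iron mass with a ring on top, 60 mm across the flats, 46 mm high; origin: centre of its underside
Things that resemble listed ones, but are neither listed nor needed, are in the scene too. There is more than one size of the blue_bottle; the job needs the larger.

How it is judged (in metres and radians):
At the end, for the whole second after the job is handed in: the yellow bottle's axis is within 14 mm of the front place (about 10 degrees of turn), the tray is at rest, all five bottles stand upright in their sockets, the tile is within 12 mm and the beaker, petri dish and iron mass within 20 mm of where they began (horizontal distance between yellow_bottle and front_place below 0.014 m and angular speed of tray below 0.05 rad/s and angle between each of yellow_bottle, blue_bottle, red_bottle, green_bottle, white_bottle's own z axis and vertical below 0.12 rad and height (world z) of yellow_bottle between 0.018 and 0.03 m and height (world z) of blue_bottle between 0.018 and 0.03 m and height (world z) of red_bottle between 0.018 and 0.03 m and height (world z) of green_bottle between 0.018 and 0.03 m and height (world z) of white_bottle between 0.018 and 0.03 m and distance of spotting_tile from where it was at the start of the episode below 0.012 m and distance of each of beaker, petri_dish, iron_mass from where it was at the start of the episode below 0.02 m); the robot touches nothing.
It fails at once if a bottle is lifted out of its socket or tipped (height (world z) of any of yellow_bottle, blue_bottle, red_bottle, green_bottle, white_bottle above 0.036 m or angle between any of yellow_bottle, blue_bottle, red_bottle, green_bottle, white_bottle's own z axis and vertical above 0.35 rad).
It fails at once if the robot pushes or grips a bottle (over 2 N) (contact force between any of the fingers, the arm and yellow_bottle above 2 N or contact force between any of the fingers, the arm and blue_bottle above 2 N or contact force between any of the fingers, the arm and red_bottle above 2 N or contact force between any of the fingers, the arm and green_bottle above 2 N or contact force between any of the fingers, the arm and white_bottle above 2 N).
It fails at once if the carousel is spun hard (over 3 rad/s) (angular speed of tray above 3 rad/s).
It fails at once if the spotting tile is shifted by more than 12 mm (distance of spotting_tile from where it was at the start of the episode above 0.012 m).
It fails at once if the beaker, petri dish or iron mass is shifted by more than 20 mm (distance of any of beaker, petri_dish, iron_mass from where it was at the start of the episode above 0.02 m).
It also fails if it takes over 72 s, if anything falls off the work surface, if the arm or the gripper's body presses on something with over 40 N, if the wrist force passes 120 N, or if a joint passes its speed limit or range.

## Working session

There is one attempt and no reset: what is moved stays moved. The work goes in short steps, Python scripts to look and compute and a tool call to move; the robot and the scene stay as the last step left them, time stands still between calls to the robot, and variables do not carry over. Pictures are saved under pics/ and viewed, and the job is handed in when it is done.

Besides the shell and the picture viewer there is one more tool, called after ">>>" as a command line: name --argument value ..., lists and objects as JSON in quotes. carry_out: Moves the arm, as the interface text tells. Its arguments: {"type":"object","properties":{"steps":{"type":"array","items":{"type":"array","items":{"type":"array","items":{"type":"number","minimum":-1,"maximum":1}}}},"hand":{"type":"number"},"squeeze":{"type":"number"}},"required":["steps"]}

```bash
mkdir -p pics
python3 - <<'E'
from cell import robot, viewer
import cv2,pickle
s=robot.sense();print(s['t'],s['position'],s['eef_rot'],s['width'])
d={}
for n in ['scene','top','wrist']:
    c=viewer.camera(n);d[n]=c
    cv2.imwrite(f'pics/{n}0.png',c['image'][:,:,::-1]); print(n,c['fx'],c['cx'],c['cy'],c['origin'],c['orientation'])
pickle.dump(d,open('c0.pkl','wb'))
E
```

```text
0.0 [207.02634949 642.26925468 230.55097802] [[-9.51783087e-01  3.06771600e-01 -3.75263202e-04]
 [ 3.06771829e-01  9.51782425e-01 -1.12268741e-03]
 [ 1.27603078e-05 -1.18367507e-03 -9.99999299e-01]] 1.0046523622901251
scene 403.7484738153298 261.6020844978065 195.53757275152594 [957.95458573 746.27962733 754.40004848] [[-0.86367708 -0.32095027  0.38865516]
 [ 0.50356476 -0.51575032  0.69312635]
 [-0.02201007  0.79435038  0.60706097]]
top 430.3173935504682 259.9145971274847 187.1188965112386 [ 281.1542282   -22.47864408 1461.3644052 ] [[-3.69703255e-04  9.84737692e-01 -1.74044654e-01]
 [-9.99845268e-01 -3.42493172e-03 -1.72542692e-02]
 [-1.75870202e-02  1.74011345e-01  9.84586588e-01]]
wrist 297.3186396354542 260.00696213130914 194.00200909474052 [129.804136   667.60588772 373.02915476] [[ 3.06507879e-01 -9.02739048e-01 -3.01852830e-01]
 [ 9.51867863e-01  2.90454443e-01  9.78968209e-02]
 [-7.00787358e-04 -3.17330155e-01  9.48314864e-01]]
```

View pics/scene0.png

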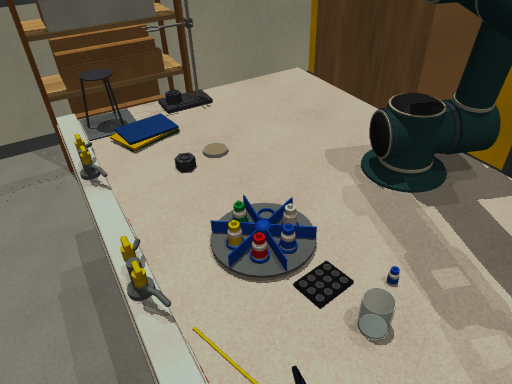

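View pics/top0.png

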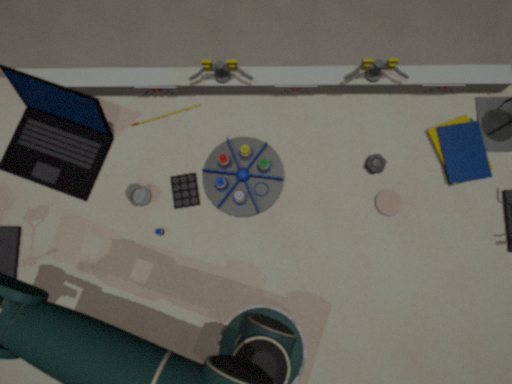

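View pics/wrist0.png

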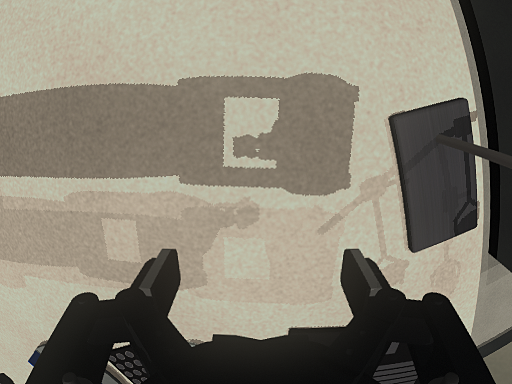

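```bash
cat > h.py <<'E'
import numpy as np,cv2
def pix(c,p):
    q=np.array(c['orientation']).T@(np.array(p,float)-c['origin']); return c['cx']+c['fx']*q[0]/-q[2], c['cy']-c['fy']*q[1]/-q[2]
def at(c,u,v,z):
    d=np.array(c['orientation'])@np.array([(u-c['cx'])/c['fx'],-(v-c['cy'])/c['fy'],-1]); o=np.array(c['origin']); return o+d*(z-o[2])/d[2]
E
python3 - <<'E'
import pickle,cv2
from h import *
d=pickle.load(open('c0.pkl','rb'));c=d['top']
im=c['image'][120:240,150:300,::-1]
cv2.imwrite('pics/topz.png',cv2.resize(im,None,fx=5,fy=5,interpolation=cv2.INTER_CUBIC))
c=d['scene'];im=c['image'][180:320,200:360,::-1]
cv2.imwrite('pics/scz.png',cv2.resize(im,None,fx=4,fy=4,interpolation=cv2.INTER_CUBIC))
E
```

```text
(no output)
```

View pics/topz.png

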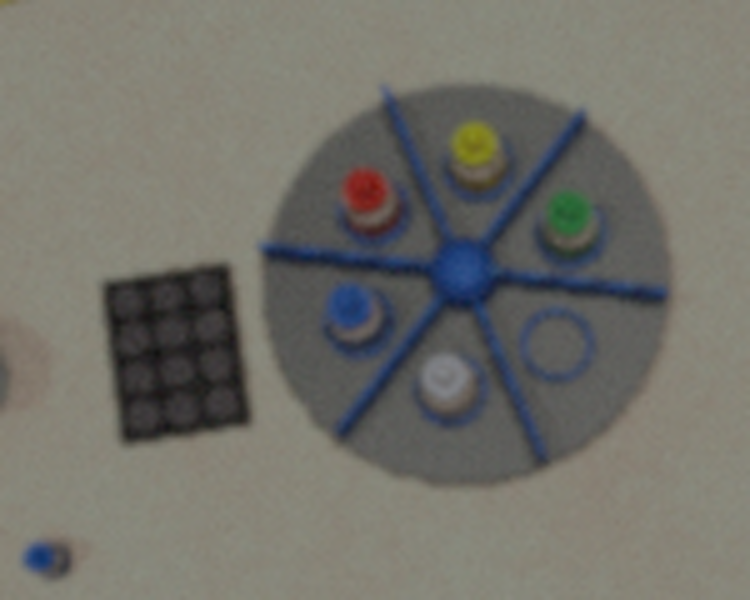

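View pics/scz.png

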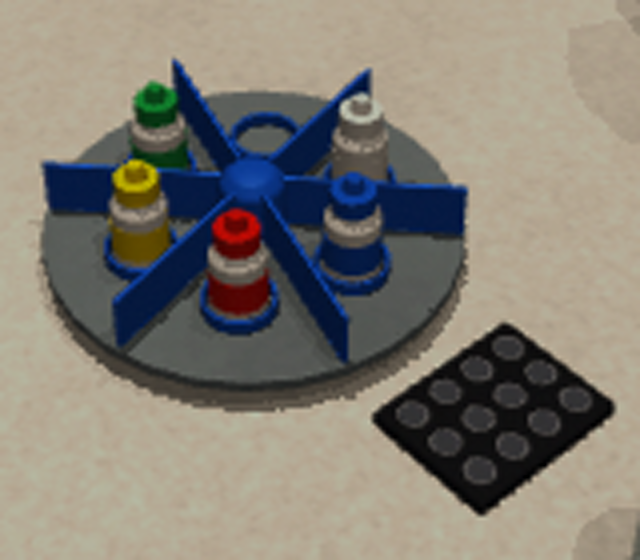

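Run:
```python
import pickle
from h import *
d=pickle.load(open('c0.pkl','rb'));c=d['top']
Z=lambda x,y,z: at(c,150+(x+.5)/5-.5,120+(y+.5)/5-.5,z)[:2]
ends=np.array([Z(*p,64) for p in [(385,90),(583,113),(664,294),(542,460),(342,435),(264,248)]])
C=ends.mean(0);print('C',C,[(round(float(np.hypot(*(e-C)))),round(float(np.degrees(np.arctan2(*(e-C)[::-1]))),1)) for e in ends])
# disc
disc=np.array([Z(*p,24) for p in [(467,83),(467,487),(264,285),(671,285)]]);print('disc',disc.mean(0),disc)
t=np.array([Z(*p,10) for p in [(103,283),(228,263),(250,422),(125,442)]]);print('tile',t.mean(0),t)
T=t.mean(0);C2=(C+disc.mean(0))/2
print('front dir',np.hypot(*(T-C)),np.degrees(np.arctan2(*(T-C)[::-1])),'tile edges',np.degrees(np.arctan2(*(t[0]-t[1])[::-1])),np.degrees(np.arctan2(*(t[3]-t[2])[::-1])))
for n,p in dict(y=(474,140),r=(367,188),g=(569,209),b=(350,303),w=(443,375)).items():
    q=Z(*p,100);print(n,q,np.hypot(*(q-C)),np.degrees(np.arctan2(*(q-C)[::-1])))
print('dish',at(c,388,202,15),'iron',at(c,375,163,46))
```

```text
C [572.80678228  60.67412852] [(136, 23.2), (135, -36.3), (134, -96.7), (136, -157.4), (134, 144.2), (134, 82.9)]
disc [573.02997235  60.33351697] [[714.73674548  61.30404979]
 [433.66722923  59.48358785]
 [572.40286671 199.16472706]
 [571.31304798 -78.61829683]]
tile [528.58600943 260.50196519] [[577.08628978 312.85676881]
 [590.84816434 226.62659222]
 [479.96167948 208.7098897 ]
 [466.4479041  293.81461005]]
front dir 204.66226096100633 102.47813684413453 tile edges 99.06763016715378 99.02266471247665
y [653.13952518  52.04416078] 80.79496225114363 -6.131642334169153
r [621.21197263 121.6348011 ] 77.8412875936833 51.549031947810704
g [606.56524073  -9.97171261] 78.29730765406279 -64.45897007168645
b [544.93267792 131.51455208] 76.1270734034602 111.47851551802124
w [497.68621984  71.01930279] 75.82955579293011 172.15887423279037
dish [ 484.31807469 -429.49351244   15.        ] iron [ 612.24515123 -384.20205871   46.        ]
```

>>> carry_out --steps '[[[-0.8,-0.9,0,0,0,0],[-0.8,-0.9,0,0,0,0],[-0.8,-0.9,0,0,0,0],[-0.8,-0.9,0,0,0,0],[-0.8,-0.9,0,0,0,0],[-0.8,-0.9,0,0,0,0],[-0.8,-0.9,0,0,0,0],[-0.8,-0.9,0,0,0,0],[-0.8,-0.9,0,0,0,0],[-0.8,-0.9,0,0,0,0],[-0.8,-0.9,0,0,0,0],[-0.8,-0.9,0,0,0,0]]]' --hand 0

```text
t: 1.65
position: [498.6, -20.8, 231.4]
eef_rot: [[-0.952, 0.307, 0.0], [0.307, 0.952, 0.0], [-0.0, 0.0, -1.0]]
contact_force: [0.2, 1.0, 0.1]
width: -0.002
```

>>> carry_out --steps '[[[-0.4,-0.4,0,0,0,0],[0,0,0.5,0,0,0],[0,0,0,0,0,0]]]'

```text
t: 2.02
position: [510.5, -44.1, 204.5]
eef_rot: [[-0.952, 0.307, -0.003], [0.307, 0.952, 0.0], [0.003, -0.001, -1.0]]
contact_force: [-0.1, 0.1, 0.1]
width: 0.0
```

```bash
cat > snap.py <<'E'
import sys,pickle,cv2
from cell import robot, viewer
from h import *
s=robot.sense();print(s['t'],s['position'],s['eef_rot'],s['width'],s['contact_force'])
d={}
for n in sys.argv[2:]:
    c=viewer.camera(n);d[n]=c;im=c['image'][:,:,::-1]
    if n=='scene': im=cv2.resize(im[150:320,160:400],None,fx=3,fy=3,interpolation=cv2.INTER_CUBIC)
    if n=='top': im=cv2.resize(im[120:240,150:300],None,fx=5,fy=5,interpolation=cv2.INTER_CUBIC)
    cv2.imwrite(f'pics/{n}{sys.argv[1]}.png',im)
pickle.dump(d,open(f'c{sys.argv[1]}.pkl','wb'))
E
python3 snap.py 1 scene wrist top
```

```text
2.025 [510.47095893 -44.10565777 204.53429474] [[-9.51587072e-01  3.07362670e-01 -3.19915601e-03]
 [ 3.07362841e-01  9.51592287e-01  4.50165441e-04]
 [ 3.18265623e-03 -5.54930064e-04 -9.99994781e-01]] 0.0002799223475535435 [-0.05864419  0.09731864  0.10971686]
```

View pics/scene1.png

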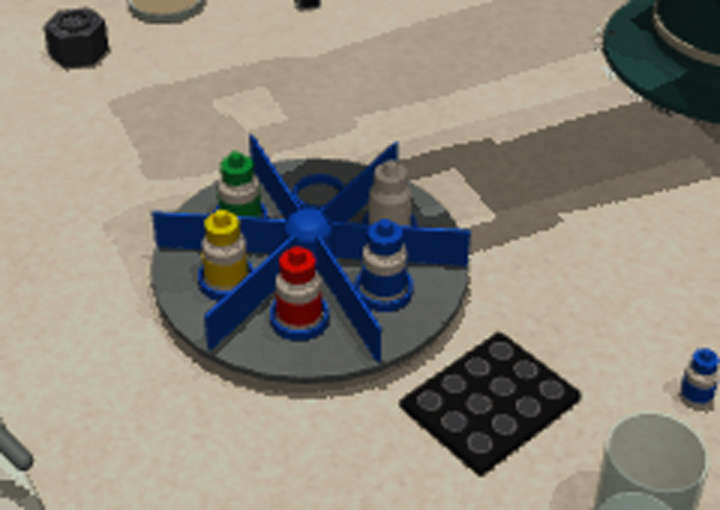

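View pics/wrist1.png

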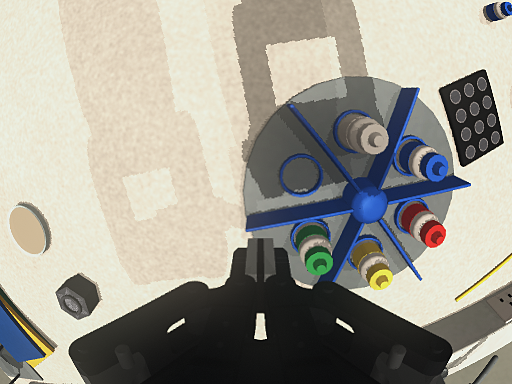

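Run:
```python
import pickle
from h import *
d=pickle.load(open('c1.pkl','rb'))
print({k:[np.round(c['origin']),] for k,c in d.items()})
for n in['scene','top']:
    print(n,pix(d[n],[510,-44,204]),pix(d[n],[573,60.5,24]),pix(d[n],[0,0,0]))
cv2.imwrite('pics/sfull1.png',d['scene']['image'][:,:,::-1]);cv2.imwrite('pics/tfull1.png',d['top']['image'][:,:,::-1])
```

```text
{'scene': [array([958., 746., 754.])], 'wrist': [array([434., -19., 348.])], 'top': [array([ 281.,  -22., 1461.])]}
scene (np.float64(262.00181524074304), np.float64(151.89422793625673)) (np.float64(262.81828961700944), np.float64(234.444891885275)) (np.float64(401.87326363023436), np.float64(167.6456589724845))
top (np.float64(274.5836826198178), np.float64(184.88515506199087)) (np.float64(242.96660783733822), np.float64(176.27189423405684)) (np.float64(260.94522843997936), np.float64(351.5440095888008))
```

View pics/sfull1.png

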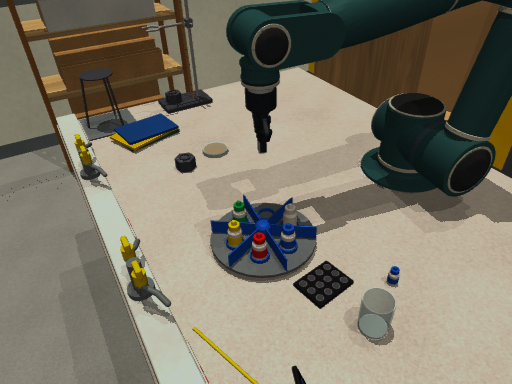

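View pics/tfull1.png

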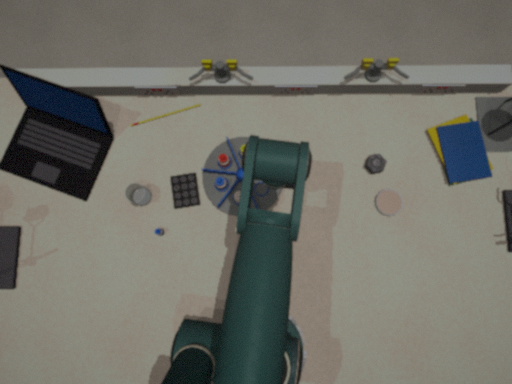

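Run:
```python
import pickle
from h import *
d=pickle.load(open('c0.pkl','rb'));c=d['scene']
Z=lambda x,y,z: at(c,200+(x+.5)/4-.5,180+(y+.5)/4-.5,z)[:2]
t=np.array([Z(*p,10) for p in [(505,322),(613,407),(482,513),(372,415)]]);T=t.mean(0)
e=np.array([Z(*p,64) for p in [(43,164),(175,60),(369,70),(466,188),(345,316),(116,298)]]);C=e.mean(0)
print(T,C,[(round(float(np.hypot(*v)),1),round(float(np.degrees(np.arctan2(v[1],v[0]))),1)) for v in e-C])
print(np.hypot(*(T-C)),np.degrees(np.arctan2(*(T-C)[::-1])),[np.degrees(np.arctan2(*(a)[::-1])) for a in (t[1]-t[0],t[2]-t[3])])
```

```text
[528.51354227 264.71155409] [573.4961995   62.10964358] [(137.6, -36.4), (136.0, -96.7), (136.5, -157.1), (137.1, 143.3), (136.4, 83.1), (134.8, 22.8)]
207.53547550724494 102.51803041262043 [np.float64(98.0515877140633), np.float64(98.44347232772581)]
```

>>> carry_out --steps '[[[0,0,0.8,0,0,0],[0,0,0.8,0,0,0],[0,0,0.8,0,0,0],[0,0,0.6,0,0,0],[0,0,0.2,0,0,0],[0,0,0,0,0,0]]]'

```text
t: 2.92
position: [511.5, -43.8, 47.1]
eef_rot: [[-0.952, 0.306, 0.0], [0.306, 0.952, -0.0], [-0.0, 0.0, -1.0]]
contact_force: [0.1, 1.1, -0.3]
width: -0.001
```

```bash
python3 snap.py 2 scene wrist
cat > plan.py <<'E'
# usage: plan.py R a1 n dyaw : rows for arc from current pose to angle a1 (deg), n rows, constant yaw/row
import sys; import numpy as np
from cell import robot
R,a1,n,dy=float(sys.argv[1]),float(sys.argv[2]),int(sys.argv[3]),float(sys.argv[4])
s=robot.sense();p=np.array(s['position'][:2]);M=np.array(s['eef_rot']);C=np.array([573,61.])
v=p-C;r0=np.hypot(*v);a0=np.degrees(np.arctan2(v[1],v[0]));yaw=np.degrees(np.arctan2(M[1,0],M[0,0]))
print('R',r0,'ang',a0,'yaw',yaw,'z',s['position'][2])
rows=[]
for i in range(n):
    f=(i+1)/n;a=np.radians(a0+(a1-a0)*f);r=r0+(R-r0)*f
    q=C+r*np.array([np.cos(a),np.sin(a)]);d=q-p;p=q;y=np.radians(yaw)
    tx=np.array([np.cos(y),np.sin(y)]);ty=np.array([np.sin(y),-np.cos(y)])
    rows.append([round(float(d@tx)/50,3),round(float(d@ty)/50,3),0,0,0,round(-dy/4,3)]);yaw+=dy
print(rows)
E
python3 plan.py 122 -60 12 4
```

```text
2.925 [511.50839019 -43.7698865   47.07515864] [[-9.51894607e-01  3.06425354e-01  3.99077880e-04]
 [ 3.06425353e-01  9.51894689e-01 -6.47288346e-05]
 [-3.99714671e-04  6.06725516e-05 -9.99999918e-01]] -0.0007662744289064649 [ 0.11484102  1.11159312 -0.34095239]
R 121.38553178198929 ang -120.18106185033544 yaw 162.14705816229738 z 47.948422687110444
[[-0.209, -0.037, 0, 0, 0, -1.0], [-0.21, -0.034, 0, 0, 0, -1.0], [-0.211, -0.03, 0, 0, 0, -1.0], [-0.211, -0.026, 0, 0, 0, -1.0], [-0.212, -0.022, 0, 0, 0, -1.0], [-0.212, -0.019, 0, 0, 0, -1.0], [-0.212, -0.015, 0, 0, 0, -1.0], [-0.213, -0.011, 0, 0, 0, -1.0], [-0.213, -0.007, 0, 0, 0, -1.0], [-0.213, -0.004, 0, 0, 0, -1.0], [-0.213, 0.0, 0, 0, 0, -1.0], [-0.213, 0.004, 0, 0, 0, -1.0]]
```

View pics/scene2.png

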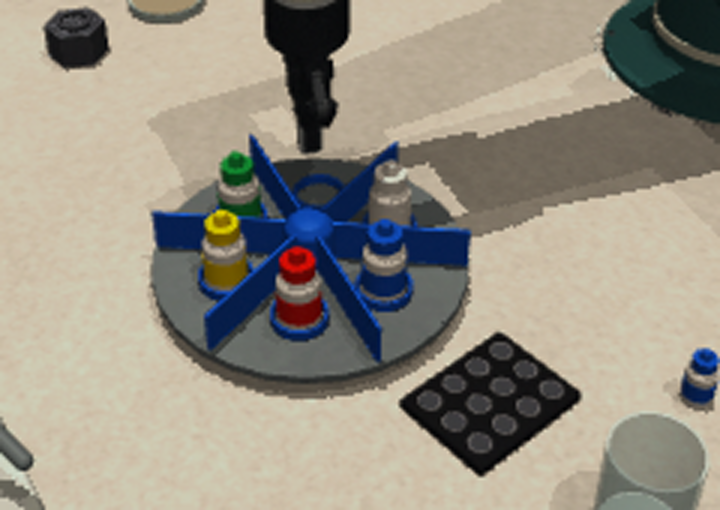

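View pics/wrist2.png

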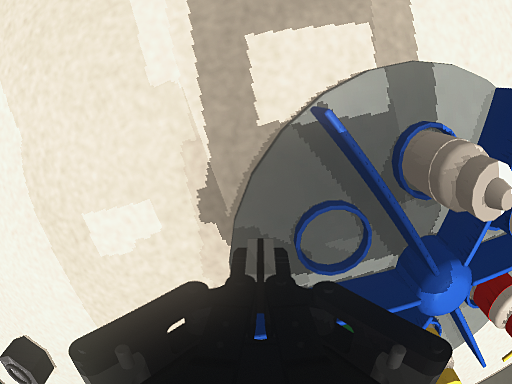

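```bash
python3 plan.py 123 -96 12 1
```

```text
R 121.38553178198929 ang -120.18106185033544 yaw 162.14705816229738 z 47.948422687110444
[[-0.083, -0.019, 0, 0, 0, -0.25], [-0.084, -0.018, 0, 0, 0, -0.25], [-0.084, -0.016, 0, 0, 0, -0.25], [-0.084, -0.015, 0, 0, 0, -0.25], [-0.085, -0.014, 0, 0, 0, -0.25], [-0.085, -0.012, 0, 0, 0, -0.25], [-0.085, -0.011, 0, 0, 0, -0.25], [-0.086, -0.009, 0, 0, 0, -0.25], [-0.086, -0.007, 0, 0, 0, -0.25], [-0.086, -0.006, 0, 0, 0, -0.25], [-0.086, -0.004, 0, 0, 0, -0.25], [-0.086, -0.003, 0, 0, 0, -0.25]]
```

>>> carry_out --steps '[[[-0.084,-0.018,0,0,0,-0.25],[-0.084,-0.018,0,0,0,-0.25],[-0.084,-0.016,0,0,0,-0.25],[-0.084,-0.015,0,0,0,-0.25],[-0.085,-0.014,0,0,0,-0.25],[-0.085,-0.012,0,0,0,-0.25],[-0.085,-0.011,0,0,0,-0.25],[-0.086,-0.009,0,0,0,-0.25],[-0.086,-0.007,0,0,0,-0.25],[-0.086,-0.006,0,0,0,-0.25],[-0.086,-0.004,0,0,0,-0.25],[-0.086,-0.003,0,0,0,-0.25]]]'

```text
t: 4.53
position: [559.6, -61.3, 46.3]
eef_rot: [[-0.995, 0.101, -0.0], [0.101, 0.995, 0.0], [0.0, 0.0, -1.0]]
contact_force: [0.4, -0.3, 0.4]
width: 0.003
```

```bash
python3 snap.py 3 scene; python3 plan.py 123 -60 12 3
```

```text
4.525 [559.63593634 -61.26233399  46.29792516] [[-9.94889500e-01  1.00969713e-01 -2.82912916e-05]
 [ 1.00969713e-01  9.94889500e-01  2.13730416e-05]
 [ 3.03047388e-05  1.84072511e-05 -9.99999999e-01]] 0.0025848760925917956 [ 0.38866123 -0.2591101   0.37500805]
R 123.03782886277624 ang -96.05639037276306 yaw 174.2484252200394 z 46.33220041308652
[[-0.129, 0.003, 0, 0, 0, -0.75], [-0.129, 0.003, 0, 0, 0, -0.75], [-0.129, 0.003, 0, 0, 0, -0.75], [-0.129, 0.003, 0, 0, 0, -0.75], [-0.129, 0.003, 0, 0, 0, -0.75], [-0.129, 0.003, 0, 0, 0, -0.75], [-0.129, 0.003, 0, 0, 0, -0.75], [-0.129, 0.003, 0, 0, 0, -0.75], [-0.129, 0.003, 0, 0, 0, -0.75], [-0.129, 0.003, 0, 0, 0, -0.75], [-0.129, 0.003, 0, 0, 0, -0.75], [-0.129, 0.003, 0, 0, 0, -0.75]]
```

View pics/scene3.png

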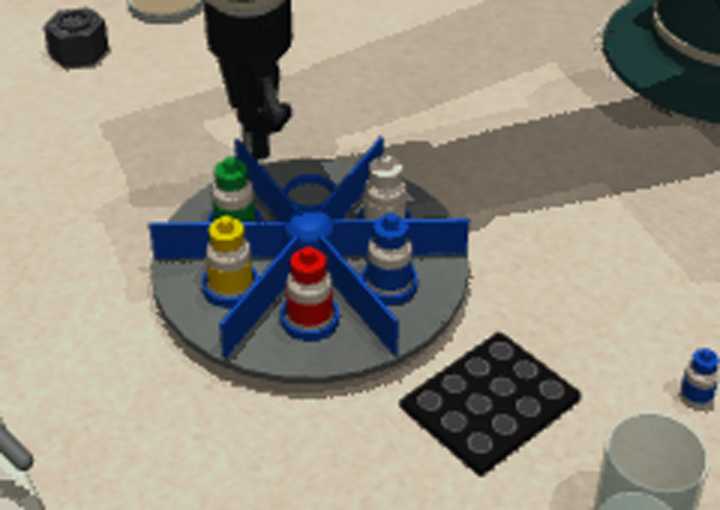

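>>> carry_out --steps '[[[-0.129,0.003,0,0,0,-0.75],[-0.129,0.003,0,0,0,-0.75],[-0.129,0.003,0,0,0,-0.75],[-0.129,0.003,0,0,0,-0.75],[-0.129,0.003,0,0,0,-0.75],[-0.129,0.003,0,0,0,-0.75],[-0.129,0.003,0,0,0,-0.75],[-0.129,0.003,0,0,0,-0.75],[-0.129,0.003,0,0,0,-0.75],[-0.129,0.003,0,0,0,-0.75],[-0.129,0.003,0,0,0,-0.75],[-0.129,0.003,0,0,0,-0.75]]]'

```text
t: 6.08
position: [634.1, -45.4, 46.2]
eef_rot: [[-0.864, -0.504, -0.0], [-0.504, 0.864, -0.0], [0.0, -0.0, -1.0]]
contact_force: [0.3, -0.6, 0.4]
width: -0.001
```

```bash
python3 snap.py 4 scene; python3 plan.py 123 -24 12 3
```

```text
6.075 [634.10790381 -45.4385701   46.2302586 ] [[-8.63910541e-01 -5.03645282e-01 -8.23812117e-05]
 [-5.03645271e-01  8.63910543e-01 -1.21433275e-04]
 [ 1.32329293e-04 -6.34165788e-05 -9.99999989e-01]] -0.0014504919775232368 [ 0.25051187 -0.58014992  0.44419118]
R 122.68060456179236 ang -59.880941397306934 yaw -149.59930196009884 z 46.266913666686555
[[-0.128, 0.002, 0, 0, 0, -0.75], [-0.128, 0.002, 0, 0, 0, -0.75], [-0.128, 0.002, 0, 0, 0, -0.75], [-0.128, 0.002, 0, 0, 0, -0.75], [-0.128, 0.002, 0, 0, 0, -0.75], [-0.128, 0.002, 0, 0, 0, -0.75], [-0.128, 0.002, 0, 0, 0, -0.75], [-0.128, 0.002, 0, 0, 0, -0.75], [-0.128, 0.002, 0, 0, 0, -0.75], [-0.128, 0.002, 0, 0, 0, -0.75], [-0.128, 0.002, 0, 0, 0, -0.75], [-0.128, 0.002, 0, 0, 0, -0.75]]
```

View pics/scene4.png

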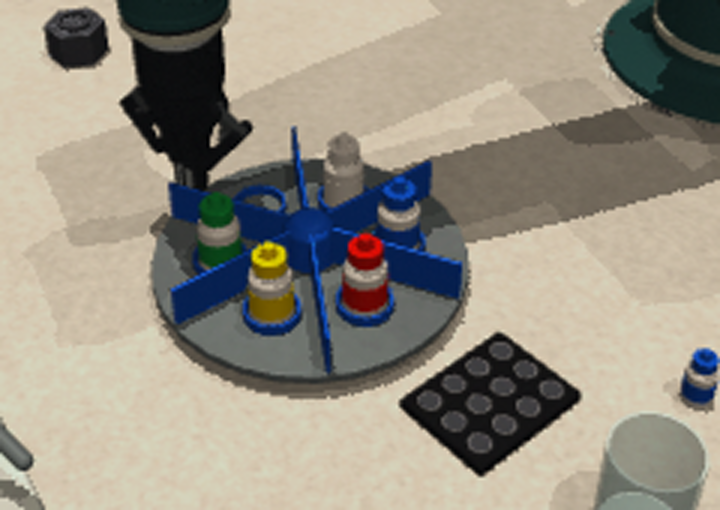

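The tray follows the fingers cleanly; all bottles are upright. The linkage stays over the empty bay. I'll go on.

>>> carry_out --steps '[[[-0.128,0.002,0,0,0,-0.75],[-0.128,0.002,0,0,0,-0.75],[-0.128,0.002,0,0,0,-0.75],[-0.128,0.002,0,0,0,-0.75],[-0.128,0.002,0,0,0,-0.75],[-0.128,0.002,0,0,0,-0.75],[-0.128,0.002,0,0,0,-0.75],[-0.128,0.002,0,0,0,-0.75],[-0.128,0.002,0,0,0,-0.75],[-0.128,0.002,0,0,0,-0.75],[-0.128,0.002,0,0,0,-0.75],[-0.128,0.002,0,0,0,-0.75]]]'

```text
t: 7.62
position: [685.0, 10.3, 46.3]
eef_rot: [[-0.404, -0.915, -0.0], [-0.915, 0.404, -0.0], [0.0, -0.0, -1.0]]
contact_force: [0.2, 0.7, -0.2]
width: 0.001
```

```bash
python3 snap.py 5 scene; python3 plan.py 123 -6 12 1.5
```

```text
7.625 [684.95528672  10.32321155  46.25128463] [[-4.03726167e-01 -9.14879872e-01 -4.67142224e-05]
 [-9.14879863e-01  4.03726169e-01 -1.27986576e-04]
 [ 1.35952096e-04 -8.93362834e-06 -9.99999991e-01]] 0.0006033773166715557 [ 0.19734244  0.73101639 -0.19389782]
R 122.81758785385149 ang -24.044268231374755 yaw -113.64261394179326 z 46.28519280645081
[[-0.064, 0.0, 0, 0, 0, -0.375], [-0.064, 0.0, 0, 0, 0, -0.375], [-0.064, 0.0, 0, 0, 0, -0.375], [-0.064, 0.0, 0, 0, 0, -0.375], [-0.064, 0.0, 0, 0, 0, -0.375], [-0.065, 0.0, 0, 0, 0, -0.375], [-0.065, 0.0, 0, 0, 0, -0.375], [-0.065, 0.0, 0, 0, 0, -0.375], [-0.065, 0.0, 0, 0, 0, -0.375], [-0.065, 0.0, 0, 0, 0, -0.375], [-0.065, 0.0, 0, 0, 0, -0.375], [-0.065, 0.0, 0, 0, 0, -0.375]]
```

View pics/scene5.png

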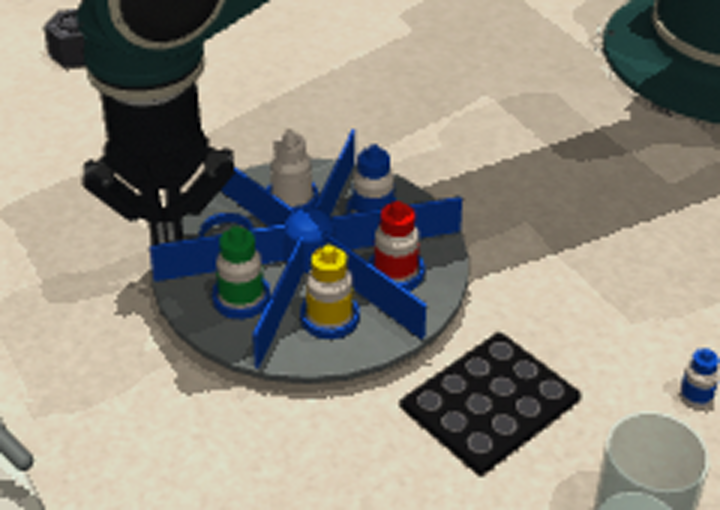

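```bash
cat > ang.py <<'E'
import pickle,sys
from h import *
c=pickle.load(open(sys.argv[1],'rb'))['scene']
for a in sys.argv[2:]:
    x,y=map(float,a.split(','))
    v=at(c,160+(x+.5)/3-.5,150+(y+.5)/3-.5,64)[:2]-np.array([573.2,61.5]);print(a,np.hypot(*v).round(1),np.degrees(np.arctan2(v[1],v[0])).round(1))
E
python3 ang.py c5.pkl 152,248 461,199 353,132 425,303 257,327
```

```text
152,248 135.9 -17.0
461,199 135.9 160.7
353,132 132.5 -138.7
425,303 136.5 102.1
257,327 130.6 41.6
```

>>> carry_out --steps '[[[-0.064,0,0,0,0,-0.375],[-0.064,0,0,0,0,-0.375],[-0.064,0,0,0,0,-0.375],[-0.064,0,0,0,0,-0.375],[-0.064,0,0,0,0,-0.375],[-0.065,0,0,0,0,-0.375],[-0.065,0,0,0,0,-0.375],[-0.065,0,0,0,0,-0.375],[-0.065,0,0,0,0,-0.375],[-0.065,0,0,0,0,-0.375],[-0.065,0,0,0,0,-0.375],[-0.065,0,0,0,0,-0.375]]]'

```text
t: 9.18
position: [694.9, 57.0, 46.2]
eef_rot: [[-0.119, -0.993, 0.001], [-0.993, 0.119, -0.012], [0.012, -0.002, -1.0]]
contact_force: [-0.4, 0.3, 0.2]
width: -0.001
```

```bash
python3 snap.py 6 scene; python3 plan.py 123 0 12 0.5
```

```text
9.175 [694.89958276  57.02895499  46.22383885] [[-1.19104985e-01 -9.92881430e-01  6.85005398e-04]
 [-9.92806590e-01  1.19087466e-01 -1.23794617e-02]
 [ 1.22097621e-02 -2.15453347e-03 -9.99923137e-01]] -0.0006146475247767928 [-0.39752716  0.29573849  0.24483598]
R 121.89498539175081 ang -1.3788545978529172 yaw -96.7610896122975 z 46.20083074800612
[[-0.005, -0.001, 0, 0, 0, -0.125], [-0.005, -0.001, 0, 0, 0, -0.125], [-0.005, -0.001, 0, 0, 0, -0.125], [-0.005, -0.001, 0, 0, 0, -0.125], [-0.005, -0.002, 0, 0, 0, -0.125], [-0.005, -0.002, 0, 0, 0, -0.125], [-0.005, -0.002, 0, 0, 0, -0.125], [-0.005, -0.002, 0, 0, 0, -0.125], [-0.005, -0.002, 0, 0, 0, -0.125], [-0.005, -0.002, 0, 0, 0, -0.125], [-0.005, -0.002, 0, 0, 0, -0.125], [-0.005, -0.002, 0, 0, 0, -0.125]]
```

View pics/scene6.png

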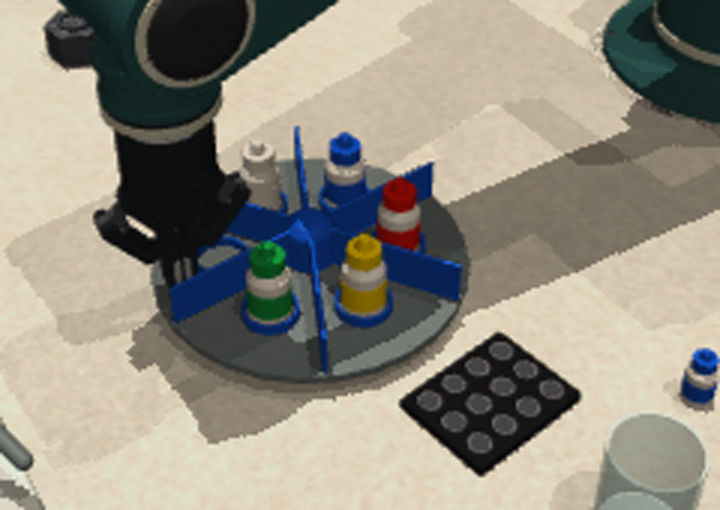

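```bash
python3 -c "
from cell import robot
s=robot.sense();print(s['t'],s['position'],s['q'],s['dq'],s['contact_force'],s['joint_torque'],s['eef_rot'])"; python3 ang.py c6.pkl 173,291 433,163 297,128 461,266 323,368
```

```text
9.225 [694.8596893   58.06681296  46.20083075] [   2.97580197   15.30208506   90.28911325   -0.73605641   74.40581484
 -170.06601182] [-0.60541443 -0.02983805  0.12642983  0.67450075 -0.07764764 -0.08490895] [0.23561662 1.35174834 0.60748164] [-5.59134677e+00 -8.11931062e+01 -5.85784686e+01 -4.18001628e-01
  6.79526609e-03 -2.82392657e-02] [[-1.17720867e-01 -9.93046467e-01  7.15747225e-04]
 [-9.92971993e-01  1.17703135e-01 -1.23528818e-02]
 [ 1.21827399e-02 -2.16490890e-03 -9.99923444e-01]]
173,291 137.7 6.7
433,163 136.8 -176.1
297,128 134.0 -115.5
461,266 138.1 124.4
323,368 167.6 63.3
```

>>> carry_out --steps '[[[0,0,0,0,0,0.5],[0,0,0,0,0,0.5],[0,0,0,0,0,0.5],[0,0,0,0,0,0]]]'

```text
t: 9.72
position: [694.9, 56.3, 46.2]
eef_rot: [[-0.224, -0.975, 0.001], [-0.974, 0.224, -0.012], [0.012, -0.003, -1.0]]
contact_force: [0.2, -1.3, 0.6]
width: 0.001
```

```bash
python3 snap.py 7 scene;  python3 -c "
from cell import robot
print(robot.sense()['q'])"; python3 plan.py 122.5 5 10 -0.5
```

```text
9.725 [694.86717963  56.31691937  46.20707182] [[-2.24182567e-01 -9.74546984e-01  5.93994856e-04]
 [-9.74478854e-01  2.24159595e-01 -1.19765816e-02]
 [ 1.15385919e-02 -3.26377625e-03 -9.99928102e-01]] 0.0005006934343842916 [ 0.20918805 -1.25909951  0.58429318]
[   2.82604492   15.28984096   90.30551223   -0.71159671   74.40516969
 -164.07498854]
R 121.9608735382734 ang -2.178952299472759 yaw -102.90873374967474 z 46.183556452385034
[[-0.03, 0.005, 0, 0, 0, 0.125], [-0.03, 0.005, 0, 0, 0, 0.125], [-0.03, 0.006, 0, 0, 0, 0.125], [-0.03, 0.007, 0, 0, 0, 0.125], [-0.03, 0.007, 0, 0, 0, 0.125], [-0.03, 0.008, 0, 0, 0, 0.125], [-0.029, 0.009, 0, 0, 0, 0.125], [-0.029, 0.009, 0, 0, 0, 0.125], [-0.029, 0.01, 0, 0, 0, 0.125], [-0.029, 0.011, 0, 0, 0, 0.125]]
```

View pics/scene7.png

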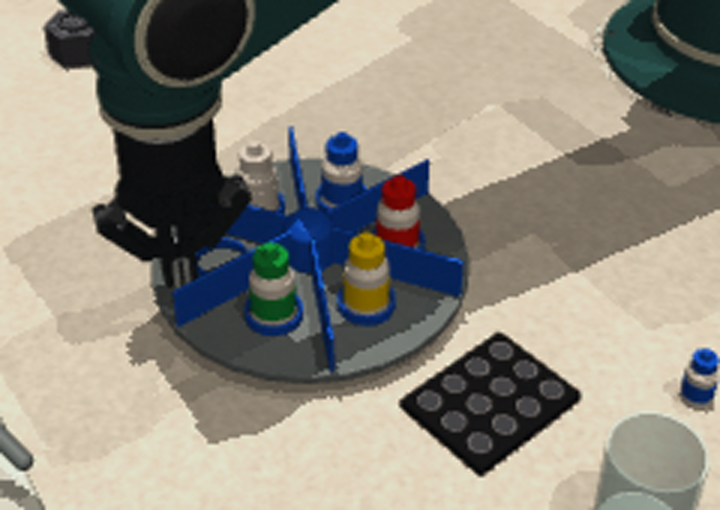

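```bash
python3 ang.py c7.pkl 176,293 429,161 291,127 463,263
python3 - <<'E'
import pickle
from h import *
c=pickle.load(open('c7.pkl','rb'))['scene']
v=at(c,160+367.5/3-.5,150+238/3-.5,102)[:2]-np.array([573.2,61.5]);print(np.hypot(*v),np.degrees(np.arctan2(v[1],v[0])))
im=cv2.resize(c['image'][180:290,200:330,::-1],None,fx=6,fy=6,interpolation=cv2.INTER_CUBIC);cv2.imwrite('pics/z7.png',im[:600])
E
```

```text
176,293 137.1 8.2
429,161 135.8 -174.2
291,127 136.3 -113.2
463,263 138.4 126.1
79.80099251232298 95.932444576287
```

>>> carry_out --steps '[[[-0.03,0.005,0,0,0,0.125],[-0.03,0.005,0,0,0,0.125],[-0.03,0.006,0,0,0,0.125],[-0.03,0.007,0,0,0,0.125],[-0.03,0.007,0,0,0,0.125],[-0.03,0.008,0,0,0,0.125],[0,0,0,0,0,0]]]'

```text
t: 10.65
position: [695.2, 65.8, 46.1]
eef_rot: [[-0.274, -0.962, 0.001], [-0.962, 0.274, -0.012], [0.011, -0.004, -1.0]]
contact_force: [0.0, 0.3, 0.3]
width: 0.005
```

```bash
python3 snap.py 8 scene top; python3 plan.py 122.5 5 6 -0.5
```

```text
10.65 [695.23709692  65.82612882  46.09254302] [[-2.73927708e-01 -9.61750063e-01  6.52731066e-04]
 [-9.61683567e-01  2.73900648e-01 -1.19646050e-02]
 [ 1.13281762e-02 -3.90515758e-03 -9.99928209e-01]] 0.005479345622547922 [0.0341323  0.25945382 0.33655743]
R 122.3102751168281 ang 2.2080636641322196 yaw -105.8854717854287 z 46.07418639809373
[[-0.019, 0.006, 0, 0, 0, 0.125], [-0.019, 0.006, 0, 0, 0, 0.125], [-0.019, 0.006, 0, 0, 0, 0.125], [-0.019, 0.007, 0, 0, 0, 0.125], [-0.019, 0.007, 0, 0, 0, 0.125], [-0.019, 0.007, 0, 0, 0, 0.125]]
```

View pics/scene8.png

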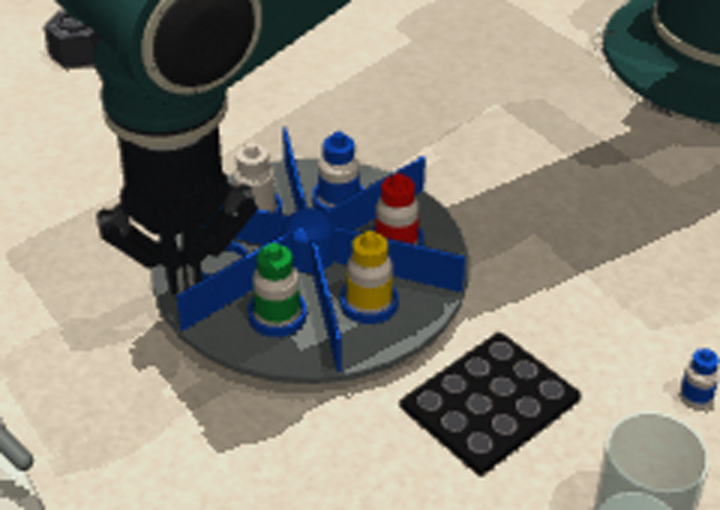

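View pics/top8.png

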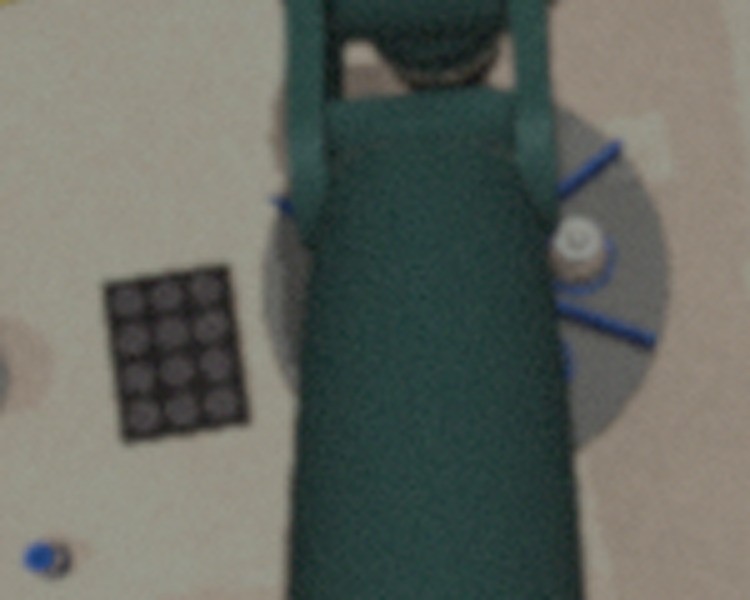

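```bash
python3 ang.py c8.pkl 180,297 425,157 285,127 466,257
python3 - <<'E'
import pickle
from h import *
c=pickle.load(open('c8.pkl','rb'))['top']
for x,y in [(618,147),(655,341),(275,200)]:
    v=at(c,150+(x+.5)/5-.5,120+(y+.5)/5-.5,64)[:2]-np.array([572.8,60.7]);print(np.hypot(*v),np.degrees(np.arctan2(v[1],v[0])))
E
```

```text
180,297 137.2 10.6
425,157 136.9 -171.4
285,127 137.3 -110.8
466,257 138.7 129.3
133.62168934249283 -50.58673478290328
135.3255150185012 -110.39079464310116
135.59001991467 68.6122988527198
```

>>> carry_out --steps '[[[-0.022,0.007,0,0,0,0.125],[-0.022,0.007,0,0,0,0.125],[-0.022,0.007,0,0,0,0.125],[-0.022,0.008,0,0,0,0.125],[-0.022,0.008,0,0,0,0.125],[-0.022,0.008,0,0,0,0.125],[0,0,0,0,0,0]]]'

```text
t: 11.62
position: [695.0, 72.8, 46.0]
eef_rot: [[-0.324, -0.946, 0.001], [-0.946, 0.324, -0.012], [0.011, -0.004, -1.0]]
contact_force: [-0.0, -0.8, -0.1]
width: -0.0
```

```bash
python3 snap.py 9 scene top; python3 plan.py 122.5 -3 4 0
```

```text
11.625 [695.02440445  72.78739992  46.00589375] [[-3.23846998e-01 -9.46109241e-01  6.51765296e-04]
 [-9.46044343e-01  3.23816548e-01 -1.19559448e-02]
 [ 1.11005775e-02 -4.48849570e-03 -9.99928313e-01]] -0.0004130499008541578 [-0.0103066  -0.83645006 -0.05975836]
R 122.57902935683533 ang 5.478916250520768 yaw -108.8894440326943 z 46.012802752432854
[[0.083, -0.036, 0, 0, 0, -0.0], [0.085, -0.032, 0, 0, 0, -0.0], [0.086, -0.029, 0, 0, 0, -0.0], [0.087, -0.026, 0, 0, 0, -0.0]]
```

View pics/scene9.png

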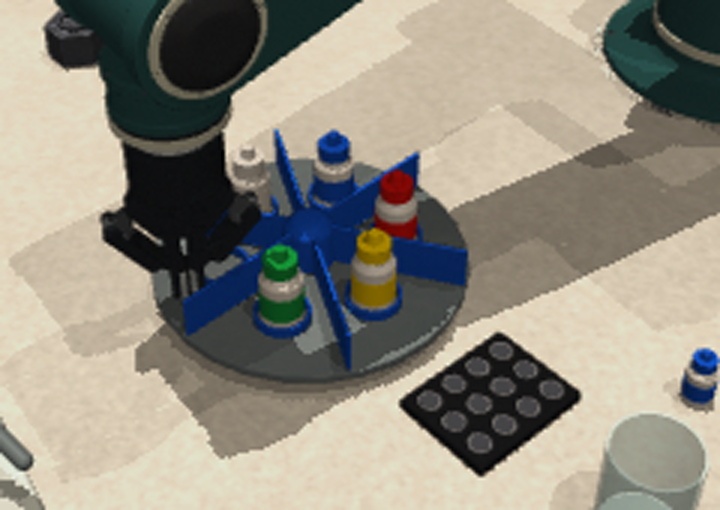

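View pics/top9.png

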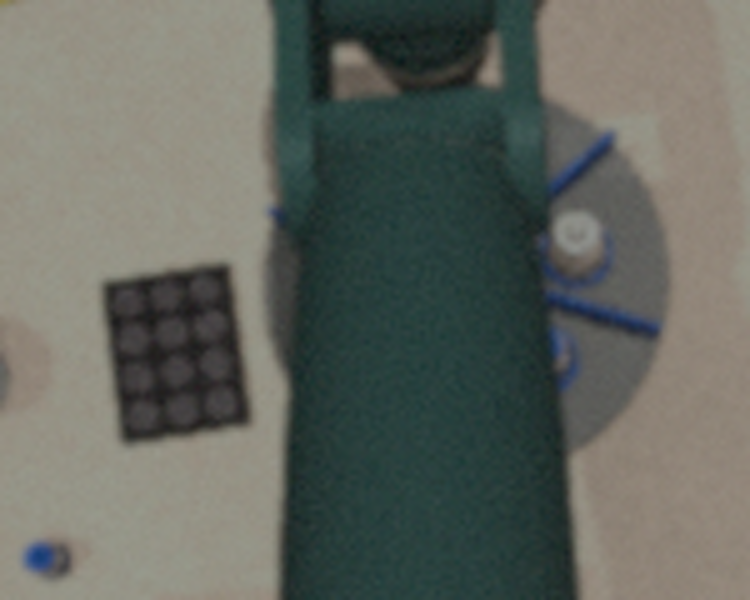

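>>> carry_out --steps '[[[0.083,-0.036,0,0,0,0],[0.085,-0.032,0,0,0,0],[0,0,-0.4,0,0,0],[0,0,-0.8,0,0,0],[0,0,-0.8,0,0,0],[0,0,-0.8,0,0,0],[0,0,-0.8,0,0,0],[0,0,0,0,0,0]]]'

```text
t: 12.72
position: [696.3, 65.9, 231.9]
eef_rot: [[-0.324, -0.946, 0.007], [-0.946, 0.324, -0.012], [0.008, -0.011, -1.0]]
contact_force: [-0.3, 0.3, -0.1]
width: 0.001
```

>>> carry_out --steps '[[[0.9,0,0,0,0,0],[0.9,0,0,0,0,0],[0.9,0,0,0,0,0],[0.9,0,0,0,0,0],[0.9,0,0,0,0,0],[0.9,0,0,0,0,0],[0.9,0,0,0,0,0],[0,0,0,0,0,0]]]'

```text
t: 13.72
position: [601.5, -165.0, 229.8]
eef_rot: [[-0.437, -0.9, -0.01], [-0.897, 0.436, -0.063], [0.061, -0.018, -0.998]]
contact_force: [-0.2, 0.1, -0.2]
width: 0.003
```

```bash
python3 snap.py 10 scene top;python3 -c "
from cell import robot
print(robot.sense()['q'])"
```

```text
13.725 [ 601.51603929 -164.99979277  229.81385692] [[-0.43675305 -0.89952069 -0.01045482]
 [-0.89748576  0.43649898 -0.06315017]
 [ 0.06136841 -0.01819798 -0.99794927]] 0.003327378512869033 [-0.22896526  0.05077954 -0.20124055]
[-1.58858756e+01  1.61698712e-01  8.95728799e+01 -3.60168548e+00
  8.98531884e+01 -1.70077451e+02]
```

View pics/scene10.png

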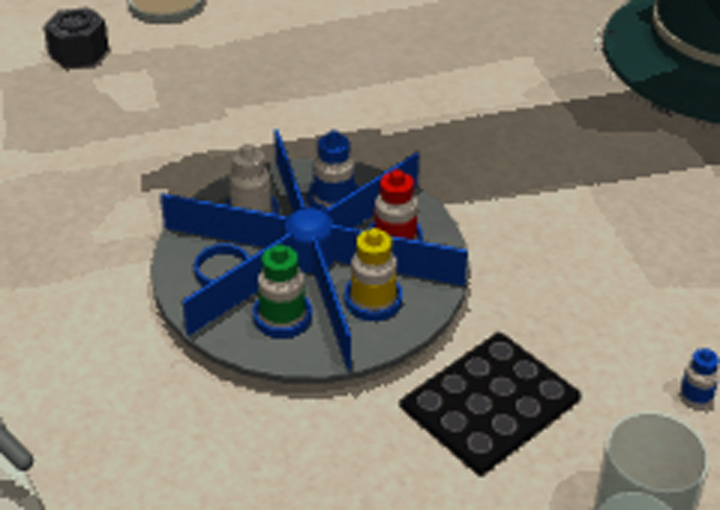

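View pics/top10.png

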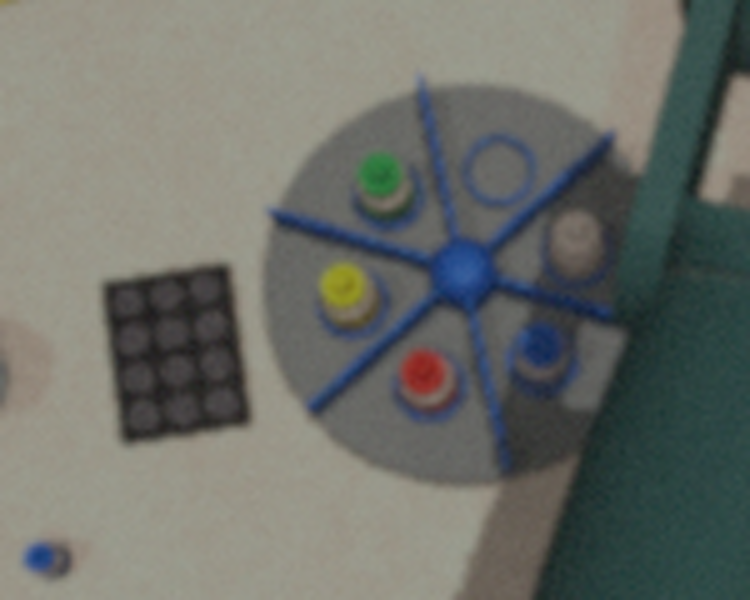

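>>> carry_out --steps '[[[0,0,0,0,0,0.8],[0,0,0,0,0,0.8],[0,0,0,0,0,0.8],[0,0,0,0,0,0],[0,0,0,0,0,0]]]'

```text
t: 14.45
position: [602.4, -163.5, 229.5]
eef_rot: [[-0.578, -0.816, -0.011], [-0.814, 0.577, -0.062], [0.057, -0.027, -0.998]]
contact_force: [-0.4, -0.4, 1.0]
width: -0.003
```

```bash
python3 ang.py c10.pkl 185,301 419,153 277,130 467,252
python3 - <<'E'
import pickle
from h import *
c=pickle.load(open('c10.pkl','rb'))['top']
f=lambda x,y,z: at(c,150+(x+.5)/5-.5,120+(y+.5)/5-.5,z)[:2]
P=lambda v:print(np.hypot(*v),np.degrees(np.arctan2(v[1],v[0])))
for x,y in [(421,77),(612,136),(271,210),(505,472),(312,410)]: P(f(x,y,64)-[572.8,60.7])
P(f(343,283,100)-[572.8,60.7])
from cell import robot
print(robot.sense()['q'],robot.sense()['position'])
E
```

```text
185,301 137.1 13.3
419,153 137.0 -168.1
277,130 134.3 -107.3
467,252 138.1 131.9
137.4210507149131 12.339550860387392
135.6536512298261 -47.02880613609486
135.64208621555196 71.69788921044835
136.5662059230045 -168.05895474122056
135.2403680445971 133.09439500212727
76.97223852127865 100.99359286014936
[ -15.85040014    0.18734748   89.5647227    -3.60971824   89.85250282
 -160.54926915] [ 602.39826378 -163.48641859  229.46409155]
```

```bash
python3 -c "
from cell import robot
print(robot.job_done())"
```

```text
the job is handed in; nothing more can be done
None
```

The yellow bottle now stands at the front of the carousel facing the tile, and the job is handed in. I reached into the empty bay with closed fingertips and pushed its divider near the rim, turning the tray about 109° slowly. Then I backed off, raised the arm and moved it clear.

**Yellow bottle:** The divider ends, measured with the scene and top cameras, put it at about 102.4°. The direction to the tile's middle, measured before the move, is about 102.5°. A rougher direct sighting of the cap gave 101°, about 2 mm off, so all readings are well inside the 14 mm limit.

**Other things:** In the last pictures all five bottles stand upright in their sockets. The tile looks unmoved, and what the pictures show of the beaker, petri dish and iron mass does too. I checked these by eye rather than measuring them.

**Disagreements and faults:**
- **Tile squareness:** the tile's edges lie at 98–99°, about 4° from the line to its middle. I aimed at the middle; aiming along the edges instead would shift the bottle about 5 mm.
- **Last joint near its limit:** it came to about −170.1° twice, once late in the push and once while moving clear. The measured readings stayed just inside the −170.13° limit. The tool strayed slightly both times, and I turned the joint back each time.

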